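Clear the guide and hold a probe in it

ROBOT

A 7-joint arm with a two-finger parallel gripper is mounted at the origin on the work surface. World frame = base frame: x ahead of the robot, y to its left, z up, the work surface at z = 0. Lengths are in m, angles in degrees, forces in N, time in s.
With the tool pointing down it reaches from about 0.425 to 0.8 m from the base axis. Payload 8.3 kg.
Tool frame: the origin (TCP) lies where the fingers leave the gripper's body, on its centre line; the fingertips stand 73 mm ahead of it and the grasp point (between the pads) lies 54 mm ahead of it; z points along the fingers, y is the line along which they close (so a half turn about z gives the same grasp; the last joint's range is limited). The gripper opens to 85 mm and grips with 20 to 120 N. Pads are 22 mm wide; open, the fingers measure 114 mm over their backs; the gripper's body (76 mm by 85 mm) begins 54 mm behind the grasp point. The pads swing forward as they close: fully open they stand 13 mm farther back than shut.
Start: joints at [-73.046, 21.967, 0.94, 78.501, -0.361, 79.538, -2.664], TCP at [0.219, 0.585, 0.304] pointing down, gripper open.
Joint ranges: [-169.22, 169.22], [-14.56, 117.87], [-87.37, 89.26], [10.42, 133.3], [-82.24, 262.24], [0.94, 117.77], [-172.7, 172.7]. Speed limits (degrees/s): [136.94, 136.94, 172.46, 172.46, 180, 180, 180].

INTERFACE

Orientations are given as a 3x3 rotation matrix whose columns are the frame's x, y, z axes.
In Python, from workcell import * gives the robot as it stands. The module is installed in compiled form; this text tells all that it offers.
- The arm moves only by the shell command python3 -m creep 'ROWS' [FORCE]. ROWS is JSON, a list of rows, each an object of numbers: "tx", "ty", "tz": the shift along the tool's x, y, z as a fraction of full scale; "roll": the turn about the tool's z as a fraction of full scale; "gripper": the closure, from -1 (fully open) to 1 (shut). A call has 1 to 5 rows; each row shifts and turns the commanded pose from where the row before left it, along the tool's axes as they then stand; what a row does not reach is not made up. Full scale, the value 1, is 500 mm for a shift and 180 degrees for a turn. A row lasts 1/8 s, in which the tool goes at most 62.5 mm and 10.7 degrees, less where a joint would pass 70% of its speed; a pose out of reach is approached as far as the arm can. A call with a number of a shift or a turn outside -1 to 1 is refused whole. A call with a gripper value outside its range is refused whole. The fingers move at their own pace and stop on an object; FORCE is the grip in N (left out, the last holds). Time passes only in rows, so rows that do not move let the fingers close. It gives the time, the measured TCP pose, the force, the opening and the grip force at its end, in the units of the state.
- get_state(): the state, without advancing time (a new reading comes with each control period).
- capture(name): name is "side" or "top"; returns a dict with "img" (384x512x3 uint8, red, green, blue), "mtx" (3x3 intrinsics, pixels), "rvec" (rotation vector, rad) and "tvec" (3), from world to camera coordinates, as OpenCV has them. Camera axes: x right, y down, z forward; pixel columns grow to the right and rows downward; lengths in m; the calibration is good to about 2 mm. A picture is of the moment at which its call begins. There is no depth.
- finish_job(): hands the job in; it is judged then, once.
Trained networks look in the newest picture that a camera, given by its name, has taken for a name from the list of things; names that differ only in an ending like _2 or _b are one class to them, and where a whole thing is asked for, a point or a joint stands for the part that bears it (a point fixed in the world has none). Each returns a list of dicts, best first, with "confidence" (0 to 1); they miss things now and then, are a little off and sometimes report something else, mostly with a low value. They report only what shows in the picture. A call takes as long as a camera call. They do not tell look-alikes from the thing itself.
- search_frame(camera, query): "extent" ([centre column, centre row, width, height] in pixels, round what is visible of it).
- mark_of(camera, query): "centre" ([column, row] in pixels: a listed point, or the origin of a listed thing).
The state is a dict: "clock": time; "joint_pos": joint angles; "joint_velocities": joint speeds; "effort": joint torques, N m; "position": TCP position; "ee_rot": TCP orientation; "wrist_force": force on the tool from outside, world axes, zero at the start; "wrist_torque": the same for the moment, N m; "finger_gap": opening from 0.0 (shut) to 1.0 (fully open); "grasp_force": force on a finger pad.
Only numpy, scipy, OpenCV 4.12 (cv2) and the standard library are available. Lean on these libraries where they do the work, as an engineer would, in place of code of your own. Each camera call takes 0.05 s, during which the arm holds its last target. There are 200 camera calls.

TASK

Take the orange screwdriver off the sheet-metal housing and lay it flat in the free half of the green tray, inside the walls, beside the blue one and pointing the same way (do not drop it). Then take the probe by its red grip out of its stand and lower its rod through the brass guide hole until at least half of the rod is below the mouth, upright and centred, never touching the housing or the guide. Finish while holding it there, hanging freely in your grip; leave the other things where they are.

Things in the scene. Friction and masses are not known exactly. Their poses are not given: they have to be found in the camera images.
- housing: Fixed box of bare galvanised sheet metal, 160 (x) x 130 (y) x 90 high, with low 22 mm flanges along its two long feet. Origin: centre of its underside, z up. In the middle of its flat top a brass guide bush is set flush. It and the stand may change sides between runs.
- guide (a point): Centre of the mouth of the guide hole, level with the housing's flat top, 90 mm above the bench. Brass ring, 44 mm outside, bore 26 mm in diameter and 18 mm deep, vertical; below it the housing is empty down to the bench.
- driver: Loose screwdriver, about 110 g, lying across the guide hole on the housing's top. Orange rectangular handle 100 long x 26 wide x 22 high; steel shaft 7 mm thick, reaching 90 mm beyond it. Origin: centre of the handle's underside; x points to the blade tip, z up. It reaches from x = -50 to x = +140; centre of mass at about x = +20, so it lies flat on its handle alone.
- driver_tip (a point): Tip of the orange screwdriver's blade, 140 mm from driver's origin along its x axis and 11 mm above its underside.
- tray: Fixed green open tray, outside 260 (x) x 180 (y) x 20 high, walls and floor 5 mm thick (inner floor 5 mm above the bench). Origin: centre of its underside; x along its long side; z up. The blue screwdriver lies in its -y half; the +y half is free.
- tray_free (a point): Point on the inner floor in the free half, 30 mm to +y and 45 mm to -x of the tray's centre: with the orange screwdriver's origin here and its x along the tray's x, it lies well inside the free half, parallel to the blue one.
- spare: Loose screwdriver like the orange one but with a blue handle; lies in the tray's -y half, blade towards the tray's +x end, about parallel to the tray's x. Same size, origin and axes as driver. To be left alone.
- stand: Fixed blue block, 80 x 80 x 82 high, with a vertical 16 mm hole right through its middle in which the probe stands. Origin: centre of its underside.
- probe: Loose upright probe, about 160 g. Origin: centre of the underside of its steel flange (34 mm wide, 5 thick), which rests on the stand's top at first; z up, along the rod. Below the flange hangs a steel rod 12 mm in diameter and 70 long; above it a round red grip, 24 mm in diameter, from 5 to 65 mm above the origin. The flange is wider than the guide hole.
- probe_tip (a point): Lower end of the probe's rod on its axis, 70 mm below probe's origin.
- hammer: Hammer lying at the back of the bench; bystander, leave it where it is.
- can_red: Spray can, white with red, 64 mm in diameter and 150 high, upright at the back; bystander.
- can_yellow: Spray can, white with yellow, 64 mm in diameter and 150 high, upright at the back; bystander.
- cup: Blue plastic cup, 80 mm wide and 90 high, on the left; bystander.
- power_drill: Yellow and black cordless drill, about 200 high, standing on its battery on the right; bystander.
Things that resemble listed ones, but are neither listed nor needed, are in the scene too. There is more than one size of the driver; the job needs the smaller. What is shaped like the probe but turquoise or white is not meant.

How it is judged (in metres and radians):
On the way, in this order (a step that is already met when the one before it is completed fails the run):
1. the orange screwdriver lies flat in the free half of the tray, parallel to the blue one, blade the same way, and is let go (z of driver in the frame of tray below 0.011 m and angle between driver's own z axis and vertical below 0.12 rad and angle between the x axis of driver and the x axis of spare, either way round below 0.2 rad and x of driver_tip in the frame of tray between 0.05 and 0.126 m and x of driver in the frame of tray above -0.078 m and y of driver in the frame of tray between -0.01 and 0.074 m and contact force between the fingers and driver below 0.1 N and linear speed of driver below 0.03 m/s), for 0.2 s.
2. the probe's rod has entered the guide hole (horizontal distance between probe_tip and guide below 0.008 m and z of probe_tip in the frame of guide between -0.07 and -0.008 m), for 0.1 s.
At the end, for the whole second after the job is handed in: Probe still in the fingers, touching nothing else: tip 33 mm or more below the guide mouth, tip and flange within 5 mm of its axis, tilt under 0.08 rad. Orange screwdriver flat and released in the free tray half, within 0.2 rad of the blue one, same way. Bystanders moved under 20 mm (all of step 1 and z of probe_tip in the frame of guide below -0.033 m and horizontal distance between each of probe_tip, probe and guide below 0.005 m and angle between probe's own z axis and vertical below 0.08 rad and contact force between the fingers and probe above 2 N and contact force between probe and housing below 0.2 N and contact force between probe and stand below 0.2 N and linear speed of probe below 0.02 m/s and distance of each of hammer, can_red, can_yellow, cup, power_drill, spare from where it was at the start of the episode below 0.02 m); the arm keeps its last pose, push and grip.
It fails at once if the probe touches the housing or its guide (more than 0.5 N) (contact force between probe and housing above 0.5 N).
It fails at once if the screwdriver is dropped: it falls free faster than 0.4 m/s (contact force between the fingers and driver below 0.05 N and linear speed of driver above 0.4 m/s).
It fails at once if a bystander or the blue screwdriver is moved by more than 20 mm (distance of any of hammer, can_red, can_yellow, cup, power_drill, spare from where it was at the start of the episode above 0.02 m).
It also fails if it takes over 66 s, if anything falls off the work surface, if the arm or the gripper's body presses on something with over 40 N, if the wrist force passes 120 N, or if a joint passes its speed limit or range.

## Working session

There is one attempt and no reset: what is moved stays moved. The work goes in short steps, Python scripts to look and compute and a shell command to move; the robot and the scene stay as the last step left them, time stands still between calls to the robot, and variables do not carry over. Pictures are saved under pics/ and viewed, at most 10 in all, crops included, and the job is handed in when it is done.

```bash
mkdir -p pics; cat > h.py <<'E'
from workcell import *
import numpy as np, cv2
def cam(n):
    c=capture(n); R=cv2.Rodrigues(np.array(c["rvec"],float))[0]; return c,np.array(c["mtx"]),R,np.array(c["tvec"],float).ravel()
def ray(C,p):
    c,K,R,t=C; d=R.T@np.linalg.inv(K)@np.array([p[0],p[1],1.]); return -R.T@t,d
def onz(C,p,z):
    o,d=ray(C,p); return o+d*(z-o[2])/d[2]
def tri(C1,p1,C2,p2):
    o1,d1=ray(C1,p1);o2,d2=ray(C2,p2)
    s=np.linalg.lstsq(np.c_[d1,-d2],o2-o1,rcond=None)[0]
    a=o1+d1*s[0];b=o2+d2*s[1]; return (a+b)/2,np.linalg.norm(a-b)
def proj(C,P):
    c,K,R,t=C; q=K@(R@np.array(P,float)+t); return q[:2]/q[2]
E
python3 - <<'E'
from h import *
np.set_printoptions(precision=4,suppress=True)
S={}
for n in("side","top"):
    C=cam(n);cv2.imwrite(f"pics/{n}0.png",cv2.cvtColor(C[0]["img"],cv2.COLOR_RGB2BGR));print(n,-C[2].T@C[3],C[1][0,0])
    for q in "driver driver_tip guide housing tray tray_free spare stand probe probe_tip".split():
        print(q,[(round(r["confidence"],2),np.round(r["centre"],1).tolist()) for r in mark_of(n,q)[:4]])
s=get_state();print(s["clock"],s["position"],s["ee_rot"],s["finger_gap"])
E
```

```text
side [ 0.1508 -0.7896  0.8681] 368.040908407136
driver [(0.89, [187.7, 324.9]), (0.73, [306.7, 268.4])]
driver_tip [(0.92, [347.8, 239.5]), (0.61, [244.0, 274.5])]
guide [(0.58, [303.8, 266.9])]
housing [(0.66, [301.5, 287.5])]
tray [(0.63, [237.9, 163.8])]
tray_free [(0.88, [221.9, 162.8]), (0.33, [304.8, 268.6])]
spare [(0.53, [237.1, 174.7])]
stand [(0.87, [273.2, 221.9]), (0.33, [305.8, 267.2]), (0.23, [225.1, 166.2])]
probe [(0.67, [250.7, 189.9]), (0.62, [274.3, 204.2]), (0.62, [320.5, 178.7]), (0.52, [253.9, 227.7])]
probe_tip [(0.61, [250.9, 204.9]), (0.51, [255.8, 241.7])]
top [0.2102 0.001  1.6823] 398.0996713024859
driver [(0.78, [318.2, 272.3]), (0.58, [125.5, 184.2]), (0.54, [323.6, 194.5]), (0.28, [191.5, 194.3])]
driver_tip [(0.72, [311.5, 156.2]), (0.67, [296.7, 229.1])]
guide []
housing [(0.71, [314.3, 193.8])]
tray [(0.57, [178.9, 185.4]), (0.27, [192.9, 194.9])]
tray_free []
spare [(0.72, [193.5, 194.8])]
stand [(0.78, [257.1, 184.3])]
probe [(0.5, [271.9, 208.4]), (0.43, [239.2, 197.7]), (0.43, [309.9, 156.9]), (0.39, [257.4, 184.4])]
probe_tip []
1.1 [0.2194 0.5852 0.3039] [[-0.9363  0.3511 -0.0001]
 [ 0.3511  0.9363 -0.0001]
 [ 0.     -0.0001 -1.    ]] 0.9980638764813122
```

View pics/side0.png

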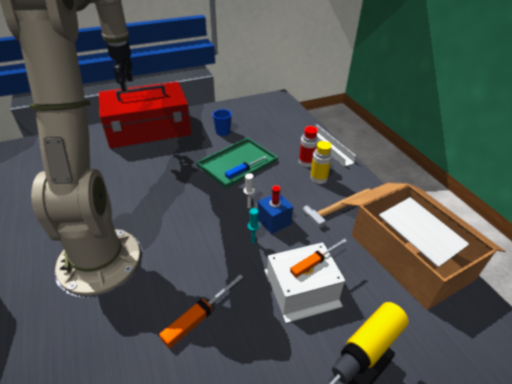

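View pics/top0.png

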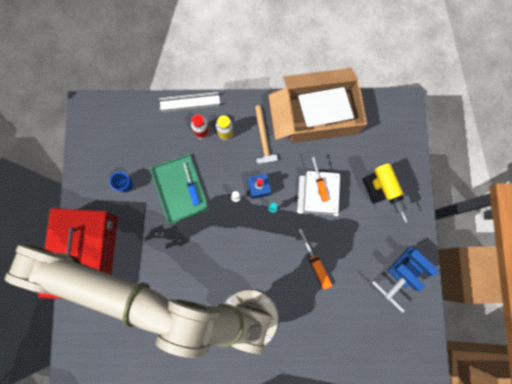

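The side view shows the orange screwdriver on the housing at (306,265), with a larger orange one on the bench at (190,322). The tray is at (237,162) with the blue driver in it. The red probe is in the blue stand at (276,197), the white look-alike at (249,184) and the turquoise one at (253,218). In the top view the same things are at (322,189), (318,272), (179,187), (260,183), (236,196) and (273,208).

Candidates for the driver are the housing one (322,189) and the bigger bench one (318,272); I choose the housing one. For the probe I choose red (260,183) over white and turquoise.

```bash
cat > seg.py <<'E'
from h import *
def blob(C,roi,h,smin=120,vmin=60):
    x0,y0,x1,y1=roi; im=cv2.cvtColor(C[0]["img"],cv2.COLOR_RGB2HSV)
    m=np.zeros(im.shape[:2],np.uint8)
    for a,b in h: m|=cv2.inRange(im,(a,smin,vmin),(b,255,255))
    k=np.zeros_like(m);k[y0:y1,x0:x1]=255;m&=k
    n,l,st,ce=cv2.connectedComponentsWithStats(m); i=1+np.argmax(st[1:,4]); 
    mm=(l==i).astype(np.uint8); pts=cv2.findNonZero(mm); r=cv2.minAreaRect(pts)
    return ce[i],st[i],r
E
python3 - <<'E'
from seg import *
np.set_printoptions(precision=4,suppress=True)
T=cam("top");S=cam("side")
def up(C,r):
    x,y,X,Y=r; return cv2.resize(cv2.cvtColor(C[0]["img"][y:Y,x:X],cv2.COLOR_RGB2BGR),(400,300),interpolation=cv2.INTER_CUBIC)
cv2.imwrite("pics/crop.png",np.vstack([np.hstack([up(S,(260,230,360,305)),up(S,(225,165,325,240))]),np.hstack([up(T,(280,150,360,210)),up(T,(145,150,225,210))])]))
B={}
for nm,h,s,t in (("orange",[(3,18)],(280,240,330,285),(310,165,335,210)),("blue",[(100,125)],(220,158,255,180),(180,170,205,210)),("red",[(0,3),(172,180)],(265,180,290,210),(250,172,270,192)),("tray",[(60,85)],(190,130,285,190),(145,145,215,230)),("stand",[(100,125)],(255,190,296,235),(244,170,276,200))):
    a=blob(S,s,h);b=blob(T,t,h);print(nm,a,b)
    if nm!="stand":print("  tri",tri(S,a[0],T,b[0]))
    B[nm]=b
c,r=B["tray"][0],B["tray"][2]
print("tray corners z.01",[onz(T,p,.015)[:2] for p in cv2.boxPoints(r)])
print("blue corners",[onz(T,p,.025)[:2] for p in cv2.boxPoints(B["blue"][2])])
print("orange corners",[onz(T,p,.11)[:2] for p in cv2.boxPoints(B["orange"][2])])
print("red c",onz(T,B["red"][0],.147),"stand",onz(T,B["stand"][2][0],.082))
for n,C in(("side",S),("top",T)):print(n,[(q,mark_of(n,q)[:2]) for q in("driver_tip","probe","spare")])
E
```

```text
orange (array([306.0438, 264.3402]), array([291, 252,  33,  25, 388], dtype=int32), ((308.02215576171875, 264.84344482421875), (14.899884223937988, 35.832603454589844), 58.24052047729492)) (array([322.1611, 190.0134]), array([317, 179,  11,  23, 149], dtype=int32), ((322.0384521484375, 189.6923065185547), (22.553356170654297, 7.648529529571533), 78.69007110595703))
  tri (array([ 0.5114, -0.3035,  0.0974]), np.float64(0.002932498135881869))
blue (array([235.9842, 170.3737]), array([225, 163,  24,  16, 190], dtype=int32), ((236.80003356933594, 170.09999084472656), (8.049844741821289, 24.59674835205078), 63.43495178222656)) (array([193.227 , 193.8589]), array([188, 182,  12,  24, 163], dtype=int32), ((193.0, 193.5), (23.084625244140625, 7.273237705230713), 71.56504821777344))
  tri (array([0.5178, 0.2305, 0.0141]), np.float64(0.003010380460854529))
red (array([275.3934, 193.041 ]), array([272, 185,   9,  20, 122], dtype=int32), ((276.0, 194.5), (19.0, 8.0), 90.0)) (array([259.2812, 182.1875]), array([257, 179,   6,   7,  32], dtype=int32), ((259.5, 182.0), (6.0, 5.0), 90.0))
  tri (arr
[... 1171 characters left out ...]
.3084]), array([ 0.4666, -0.3222]), array([ 0.4609, -0.2919])]
red c [ 0.5352 -0.0471  0.147 ] stand [ 0.535 -0.047  0.082]
side [('driver_tip', [{'centre': [240.8, 274.5], 'confidence': 0.84}, {'centre': [344.4, 239.5], 'confidence': 0.8}]), ('probe', [{'centre': [238.9, 170.2], 'confidence': 0.74}, {'centre': [249.8, 191.6], 'confidence': 0.69}]), ('spare', [{'centre': [240.2, 170.7], 'confidence': 0.58}])]
top [('driver_tip', [{'centre': [298.5, 232.3], 'confidence': 0.56}, {'centre': [189.4, 193.4], 'confidence': 0.55}]), ('probe', [{'centre': [258.8, 185.5], 'confidence': 0.6}, {'centre': [236.9, 198.3], 'confidence': 0.54}]), ('spare', [{'centre': [192.3, 192.2], 'confidence': 0.47}])]
```

View pics/crop.png

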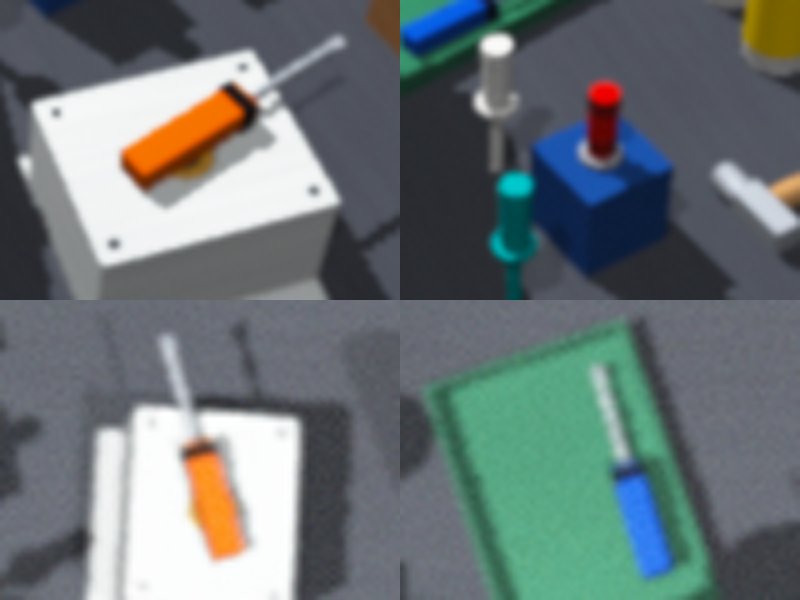

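The crop confirms the choice: the orange driver lies over the brass ring (crop 190,165), its handle about 16° off world x. The red probe stands in the blue block. The tray's free half is on the left of its picture, and the blue blade points towards +x. Next I move over to the driver.

```bash
python3 -m creep '[{"tx":-0.09,"ty":-0.042},{"tx":-0.09,"ty":-0.042},{"tx":-0.09,"ty":-0.042},{"tx":-0.09,"ty":-0.042}]' 
python3 -m creep '[{"tx":-0.09,"ty":-0.042},{"tx":-0.09,"ty":-0.042},{"tx":-0.09,"ty":-0.042},{"tx":-0.09,"ty":-0.042}]' 
python3 -m creep '[{"tx":-0.039,"ty":-0.092},{"tx":-0.039,"ty":-0.092},{"tx":-0.039,"ty":-0.092},{"tx":-0.039,"ty":-0.092}]'
python3 -m creep '[{"tx":-0.039,"ty":-0.092},{"tx":-0.039,"ty":-0.092},{"tx":-0.039,"ty":-0.092},{"tx":-0.039,"ty":-0.092}]'
python3 -m creep '[{"tx":-0.039,"ty":-0.092},{"tx":-0.039,"ty":-0.092},{"tx":-0.039,"ty":-0.092},{"tx":-0.039,"ty":-0.092}]'
python3 -m creep '[{"roll":-0.05},{"roll":-0.05},{"roll":-0.05},{"roll":-0.05},{}]'
python3 - <<'E'
from seg import *
np.set_printoptions(precision=4,suppress=True)
s=get_state();p=np.array(s["position"]);R=np.array(s["ee_rot"]);print(s["clock"],p,R,s["joint_pos"])
S=cam("side")
print("seen handle mid in side at z.11:",proj(S,[.51,-.301,.112]),proj(S,[.51+.05*.964,-.301+.05*.267,.112]),proj(S,[.51-.05*.964,-.301-.05*.267,.112]),proj(S,[.51+.14*.964,-.301+.14*.267,.101]))
print(proj(S,[.51,-.301,.09]))
E
```

```text
1.5 [0.2195 0.5852 0.3039] [[-0.9363  0.3512 -0.0001]
 [ 0.3512  0.9363 -0.    ]
 [ 0.     -0.0001 -1.    ]] [-73.0449  21.9671   0.9407  78.5024  -0.3602  79.5365  -2.6661]
seen handle mid in side at z.11: [305.1375 260.3878] [318.8512 251.0982] [290.74   270.1405] [341.2666 238.1056]
[304.2322 265.6437]validation failed for argument at $[0]...
validation failed for argument at $[0]...
validation failed for argument at $[0]...
validation failed for argument at $[0]...
validation failed for argument at $[0]...
validation failed for argument at $[0]...
```

```bash
python3 -m creep '[{"tx":-0.09,"ty":-0.042,"tz":0,"roll":0,"gripper":-1},{"tx":-0.09,"ty":-0.042,"tz":0,"roll":0,"gripper":-1},{"tx":-0.09,"ty":-0.042,"tz":0,"roll":0,"gripper":-1},{"tx":-0.09,"ty":-0.042,"tz":0,"roll":0,"gripper":-1}]' 
python3 - <<'E'
from seg import *
np.set_printoptions(precision=4,suppress=True)
S=cam("side");T=cam("top")
for n,a,b in(("rear",(293.75,271.5),(325.6,200.3)),("front",(320.7,254.2),(319.4,178.8)),("tip",(345.7,240.2),(313.2,157.6))):print(n,*tri(S,a,T,b))
E
```

```text
clock: 2.05
position: [0.3595, 0.4421, 0.3041]
ee_rot: [[-0.936, 0.351, 0.0], [0.351, 0.936, 0.0], [-0.0, 0.0, -1.0]]
wrist_force: [-0.2, 0.8, 0.4]
finger_gap: 0.998
grasp_force: 0.0
rear [ 0.4687 -0.3147  0.1026] 0.0041044648632224375
front [ 0.5579 -0.2935  0.1052] 0.006171025193844643
tip [ 0.6489 -0.2732  0.0998] 0.0074659332395999155
```

```bash
python3 -m creep '[{"tx":-0.09,"ty":-0.042,"tz":0,"roll":0,"gripper":-1},{"tx":-0.09,"ty":-0.042,"tz":0,"roll":0,"gripper":-1},{"tx":-0.09,"ty":-0.042,"tz":0,"roll":0,"gripper":-1},{"tx":-0.09,"ty":-0.042,"tz":0,"roll":0,"gripper":-1}]' 
python3 -m creep '[{"tx":-0.039,"ty":-0.092,"tz":0,"roll":0,"gripper":-1},{"tx":-0.039,"ty":-0.092,"tz":0,"roll":0,"gripper":-1},{"tx":-0.039,"ty":-0.092,"tz":0,"roll":0,"gripper":-1},{"tx":-0.039,"ty":-0.092,"tz":0,"roll":0,"gripper":-1}]'
python3 -m creep '[{"tx":-0.039,"ty":-0.092,"tz":0,"roll":0,"gripper":-1},{"tx":-0.039,"ty":-0.092,"tz":0,"roll":0,"gripper":-1},{"tx":-0.039,"ty":-0.092,"tz":0,"roll":0,"gripper":-1},{"tx":-0.039,"ty":-0.092,"tz":0,"roll":0,"gripper":-1}]'
python3 -m creep '[{"tx":-0.039,"ty":-0.092,"tz":0,"roll":0,"gripper":-1},{"tx":-0.039,"ty":-0.092,"tz":0,"roll":0,"gripper":-1},{"tx":-0.039,"ty":-0.092,"tz":0,"roll":0,"gripper":-1},{"tx":-0.039,"ty":-0.092,"tz":0,"roll":0,"gripper":-1}]'
python3 -m creep '[{"tx":0,"ty":0,"tz":0,"roll":-0.047,"gripper":-0.5},{"tx":0,"ty":0,"tz":0,"roll":-0.047,"gripper":-0.5},{"tx":0,"ty":0,"tz":0,"roll":-0.047,"gripper":-0.5},{"tx":0,"ty":0,"tz":0,"roll":-0.047,"gripper":-0.5},{"tx":0,"ty":0,"tz":0,"roll":0,"gripper":-0.5}]'
python3 - <<'E'
from h import *
s=get_state();p=np.array(s["position"]);R=np.array(s["ee_rot"]);print(s["joint_pos"],R.T@(np.array([.5295,-.299,.200])-p)/.5)
E
```

```text
clock: 2.65
position: [0.4983, 0.3008, 0.3041]
ee_rot: [[-0.937, 0.351, 0.0], [0.351, 0.937, 0.0], [-0.0, 0.0, -1.0]]
wrist_force: [1.2, 0.6, -0.0]
finger_gap: 0.998
grasp_force: 0.0
clock: 3.15
position: [0.5058, 0.1006, 0.3041]
ee_rot: [[-0.936, 0.351, 0.0], [0.351, 0.936, 0.0], [-0.0, 0.0, -1.0]]
wrist_force: [1.4, -0.4, 0.0]
finger_gap: 0.999
grasp_force: 0.0
clock: 3.65
position: [0.5144, -0.0989, 0.3042]
ee_rot: [[-0.937, 0.35, 0.001], [0.35, 0.937, 0.0], [-0.001, 0.0, -1.0]]
wrist_force: [1.3, -0.3, -0.2]
finger_gap: 1.003
grasp_force: 0.0
clock: 4.15
position: [0.5233, -0.2984, 0.304]
ee_rot: [[-0.937, 0.35, 0.0], [0.35, 0.937, 0.0], [-0.0, 0.0, -1.0]]
wrist_force: [1.4, 0.1, 0.0]
finger_gap: 0.998
grasp_force: 0.0
clock: 4.78
position: [0.5231, -0.2972, 0.3039]
ee_rot: [[-0.973, -0.229, 0.0], [-0.229, 0.973, 0.0], [-0.0, 0.0, -1.0]]
wrist_force: [0.5, 0.0, -0.2]
finger_gap: 0.753
grasp_force: 0.0
[  4.74879578  20.3643767   29.08820931  83.5176732   -9.95183116
  78.67988813 137.52425264] [-0.01164497 -0.00656943  0.20782907]
```

```bash
python3 -m creep '[{"tx":-0.012,"ty":-0.006,"tz":0.08,"roll":0,"gripper":-0.4},{"tx":0,"ty":0,"tz":0.08,"roll":0,"gripper":-0.4},{"tx":0,"ty":0,"tz":0.08,"roll":0,"gripper":-0.4},{"tx":0,"ty":0,"tz":0,"roll":0,"gripper":-0.4}]'
python3 - <<'E'
from h import *
C=cam("side");c=C[0]["img"][215:305,250:370];a=cv2.resize(c,(400,300),interpolation=2)
C=cam("top");b=cv2.resize(C[0]["img"][150:210,280:360],(400,300),interpolation=2)
cv2.imwrite("pics/g1.png",cv2.cvtColor(np.hstack([a,b]),cv2.COLOR_RGB2BGR))
E
```

```text
clock: 5.28
position: [0.528, -0.2977, 0.1808]
ee_rot: [[-0.974, -0.227, -0.006], [-0.227, 0.974, 0.003], [0.005, 0.004, -1.0]]
wrist_force: [-0.1, 0.0, 0.5]
finger_gap: 0.704
grasp_force: 0.0
```

View pics/g1.png

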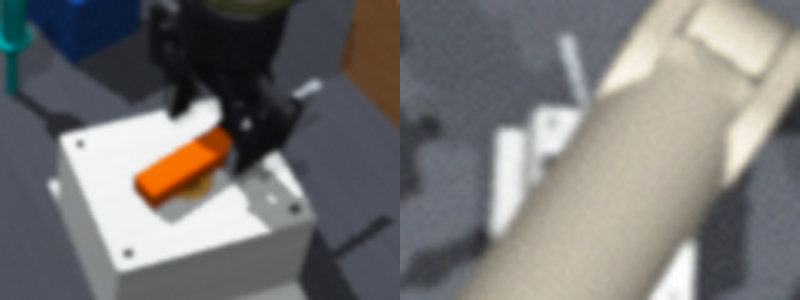

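The fingers straddle the front half of the handle (side crop 220,140) and the blade lies beyond them. I go down and grip.

```bash
python3 -m creep '[{"tx":0,"ty":0,"tz":0.016,"roll":0,"gripper":-0.4},{"tx":0,"ty":0,"tz":0.016,"roll":0,"gripper":-0.4},{"tx":0,"ty":0,"tz":0,"roll":0,"gripper":-0.4}]'
python3 -m creep '[{"tx":0,"ty":0,"tz":0,"roll":0,"gripper":1},{"tx":0,"ty":0,"tz":0,"roll":0,"gripper":1},{"tx":0,"ty":0,"tz":0,"roll":0,"gripper":1},{"tx":0,"ty":0,"tz":0,"roll":0,"gripper":1},{"tx":0,"ty":0,"tz":0,"roll":0,"gripper":1}]' 50
```

```text
clock: 5.75
position: [0.5291, -0.2988, 0.1675]
ee_rot: [[-0.973, -0.23, -0.001], [-0.23, 0.973, 0.0], [0.001, 0.001, -1.0]]
wrist_force: [1.1, 0.7, -0.1]
finger_gap: 0.701
grasp_force: 0.0
clock: 6.38
position: [0.5296, -0.2993, 0.1684]
ee_rot: [[-0.973, -0.23, 0.001], [-0.23, 0.973, -0.0], [-0.001, -0.001, -1.0]]
wrist_force: [0.1, 0.4, 4.6]
finger_gap: 0.288
grasp_force: 50.0
```

```bash
python3 -m creep '[{"tx":0,"ty":0,"tz":-0.02,"roll":0,"gripper":1},{"tx":0,"ty":0,"tz":-0.04,"roll":0,"gripper":1},{"tx":0,"ty":0,"tz":-0.07,"roll":0,"gripper":1},{"tx":0,"ty":0,"tz":-0.07,"roll":0,"gripper":1},{"tx":0,"ty":0,"tz":-0.04,"roll":0,"gripper":1}]' 70
python3 - <<'E'
from h import *
s=get_state();p=np.array(s["position"]);R=np.array(s["ee_rot"]);print(s["position"],s["wrist_force"],s["wrist_torque"],s["finger_gap"])
print(R.T@(np.array([.54,0,.280])-p)/.5,R.T@(np.array([.501,.3075,.28])-np.array([.54,0,.28]))/.5)
C=cam("side");c=C[0]["img"][160:310,230:430];a=cv2.resize(c,(400,300),interpolation=2)
C=cam("top");b=cv2.resize(C[0]["img"][140:215,270:370],(400,300),interpolation=2)
cv2.imwrite("pics/g2.png",cv2.cvtColor(np.hstack([a,b]),cv2.COLOR_RGB2BGR))
E
```

```text
clock: 7.0
position: [0.5294, -0.2992, 0.29]
ee_rot: [[-0.973, -0.23, 0.001], [-0.23, 0.973, -0.001], [-0.001, -0.001, -1.0]]
wrist_force: [0.6, 0.4, -1.3]
finger_gap: 0.287
grasp_force: 69.0
[ 0.52940285 -0.29921512  0.28999604] [ 0.63390555  0.38018588 -1.2735949 ] [-0.03488071  0.00542361 -0.01768045] 0.287134605881708
[-0.1580587   0.57758039  0.01964597] [-6.53461725e-02  6.16472737e-01 -4.91603428e-04]
```

View pics/g2.png

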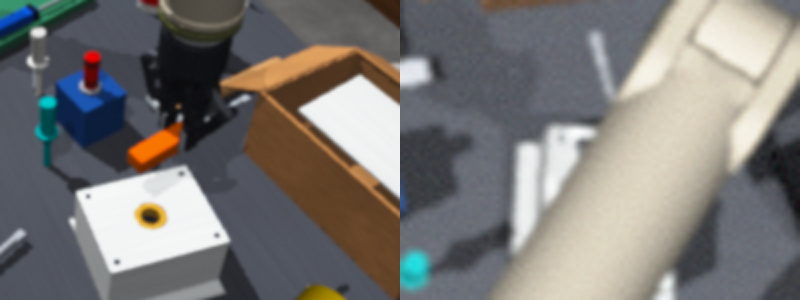

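The screwdriver is held level (side crop 155,145) and the brass bore is now visible (150,215). The probe and its look-alikes are undisturbed.

```bash
python3 -m creep '[{"tx":-0.026,"ty":0.096,"tz":0,"roll":0,"gripper":1},{"tx":-0.026,"ty":0.096,"tz":0,"roll":0,"gripper":1},{"tx":-0.026,"ty":0.096,"tz":0,"roll":0,"gripper":1}]'
python3 -m creep '[{"tx":-0.026,"ty":0.096,"tz":0,"roll":0,"gripper":1},{"tx":-0.026,"ty":0.096,"tz":0,"roll":0,"gripper":1},{"tx":-0.026,"ty":0.096,"tz":0,"roll":0,"gripper":1}]'
python3 -m creep '[{"tx":-0.009,"ty":0.088,"tz":0,"roll":0,"gripper":1},{"tx":-0.009,"ty":0.088,"tz":0,"roll":0,"gripper":1},{"tx":-0.009,"ty":0.088,"tz":0,"roll":0,"gripper":1},{"tx":-0.009,"ty":0.088,"tz":0,"roll":0,"gripper":1}]'
python3 -m creep '[{"tx":-0.009,"ty":0.088,"tz":0,"roll":-0.014,"gripper":1},{"tx":-0.009,"ty":0.088,"tz":0,"roll":-0.014,"gripper":1},{"tx":-0.009,"ty":0.088,"tz":0,"roll":0,"gripper":1},{"tx":0,"ty":0,"tz":0,"roll":0,"gripper":1},{"tx":0,"ty":0,"tz":0,"roll":0,"gripper":1}]'
python3 - <<'E'
from seg import *
np.set_printoptions(precision=4,suppress=True)
s=get_state();p=np.array(s["position"]);R=np.array(s["ee_rot"]);print(s["joint_pos"],R.T@(np.array([.501,.3075,.12])-p)/.5)
T=cam("top");S=cam("side")
def up(C,r):
    x,y,X,Y=r; return cv2.resize(cv2.cvtColor(C[0]["img"][y:Y,x:X],cv2.COLOR_RGB2BGR),(400,300),interpolation=cv2.INTER_CUBIC)
cv2.imwrite("pics/p1.png",np.vstack([np.hstack([up(S,(180,110,300,200)),up(S,(265,235,345,295))]),np.hstack([up(T,(120,120,240,210)),up(T,(280,160,360,220))])]))
for n,C in(("side",S),("top",T)):print(n,[(q,mark_of(n,q)[:3]) for q in("guide",)])
# brass blob
h=[(15,32)]
a=blob(S,(290,255,320,280),h,70,20);b=blob(T,(310,180,335,205),h,70,20);print(a,b,tri(S,a[0],T,b[0]),onz(S,a[0],.09),onz(T,b[0],.09))
E
```

```text
clock: 7.48
position: [0.5335, -0.1482, 0.2864]
ee_rot: [[-0.973, -0.23, -0.002], [-0.23, 0.973, 0.0], [0.002, 0.001, -1.0]]
wrist_force: [0.1, 0.5, -2.0]
finger_gap: 0.282
grasp_force: 69.2
clock: 7.85
position: [0.5383, 0.0009, 0.2866]
ee_rot: [[-0.973, -0.23, -0.002], [-0.23, 0.973, -0.0], [0.002, 0.0, -1.0]]
wrist_force: [0.3, -0.2, -2.1]
finger_gap: 0.288
grasp_force: 69.2
clock: 8.35
position: [0.5152, 0.1759, 0.2865]
ee_rot: [[-0.973, -0.23, -0.002], [-0.23, 0.973, -0.001], [0.002, -0.0, -1.0]]
wrist_force: [0.9, 0.0, -1.6]
finger_gap: 0.287
grasp_force: 69.2
clock: 8.98
position: [0.493, 0.3045, 0.2866]
ee_rot: [[-0.949, -0.314, -0.002], [-0.314, 0.949, -0.002], [0.002, -0.001, -1.0]]
wrist_force: [0.3, -0.5, -0.9]
finger_gap: 0.29
grasp_force: 69.2
[-41.6158  16.8345   8.476   87.8023  -2.484   75.6828  75.4485] [-0.0178  0.001   0.3332]
side [('guide', [{'centre': [303.9, 269.4], 'confidence': 0.91}])]
top [('guide', [{'centre': [323.2, 194.2], 'confidence': 0.66}])]
(array([304.9762, 267.5714]), array([297, 261,  17,  14, 168], dtype=int32), ((305.0000305175781, 267.5000305175781), (14.849241256713867, 13.435027122497559), 45.0)) (array([322.0625, 191.5312]), array([318, 187,   9,  10,  64], dtype=int32), ((322.0, 191.5), (9.0, 8.0), 90.0)) (array([ 0.5078, -0.3051,  0.0872]), np.float64(0.0044789522779196825)) [ 0.5088 -0.3072  0.09  ] [ 0.5051 -0.3037  0.09  ]
```

View pics/p1.png

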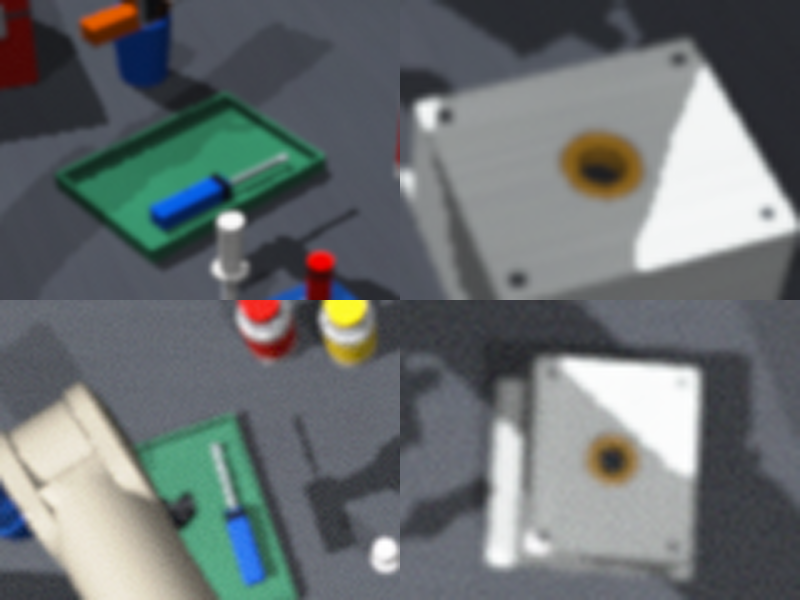

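In the side crop the held driver is above the tray's far part, and the free half (190,160) is clear. The bore is well seen in both views (side 305,267.5; top 322,191.5). I lower the driver.

```bash
python3 -m creep '[{"tx":-0.017,"ty":0.001,"tz":0.08,"roll":0,"gripper":1},{"tx":0,"ty":0,"tz":0.08,"roll":0,"gripper":1},{"tx":0,"ty":0,"tz":0.08,"roll":0,"gripper":1},{"tx":0,"ty":0,"tz":0.08,"roll":0,"gripper":1},{"tx":0,"ty":0,"tz":0.04,"roll":0,"gripper":1}]'
python3 -m creep '[{"tx":0,"ty":0,"tz":0.01,"roll":0,"gripper":1},{"tx":0,"ty":0,"tz":0.01,"roll":0,"gripper":1},{"tx":0,"ty":0,"tz":0,"roll":0,"gripper":1}]'
```

```text
clock: 9.8
position: [0.5005, 0.3068, 0.1055]
ee_rot: [[-0.95, -0.313, -0.003], [-0.313, 0.95, -0.002], [0.003, -0.001, -1.0]]
wrist_force: [0.2, 0.5, -0.9]
finger_gap: 0.288
grasp_force: 69.2
clock: 10.18
position: [0.5016, 0.3084, 0.0986]
ee_rot: [[-0.949, -0.314, 0.001], [-0.314, 0.949, 0.001], [-0.001, 0.0, -1.0]]
wrist_force: [0.3, -0.2, -1.8]
finger_gap: 0.283
grasp_force: 69.2
```

```bash
python3 -m creep '[{"tx":0,"ty":0,"tz":0.012,"roll":0,"gripper":1},{"tx":0,"ty":0,"tz":0.01,"roll":0,"gripper":1},{"tx":0,"ty":0,"tz":0,"roll":0,"gripper":1}]'
python3 -m creep '[{"tx":0,"ty":0,"tz":0.003,"roll":0,"gripper":1},{"tx":0,"ty":0,"tz":0.002,"roll":0,"gripper":1},{"tx":0,"ty":0,"tz":0,"roll":0,"gripper":1}]'
```

```text
clock: 10.55
position: [0.5008, 0.3082, 0.0863]
ee_rot: [[-0.949, -0.314, -0.001], [-0.314, 0.949, -0.001], [0.001, -0.0, -1.0]]
wrist_force: [0.1, -0.1, -1.8]
finger_gap: 0.281
grasp_force: 69.2
clock: 10.92
position: [0.5011, 0.3083, 0.0844]
ee_rot: [[-0.949, -0.314, -0.0], [-0.314, 0.949, -0.0], [0.0, 0.0, -1.0]]
wrist_force: [-0.2, -0.1, -0.8]
finger_gap: 0.289
grasp_force: 69.2
```

```bash
python3 -m creep '[{"tx":0,"ty":0,"tz":0.002,"roll":0,"gripper":1},{"tx":0,"ty":0,"tz":0,"roll":0,"gripper":1}]'
python3 -m creep '[{"tx":0,"ty":0,"tz":0.002,"roll":0,"gripper":1},{"tx":0,"ty":0,"tz":0,"roll":0,"gripper":1}]'
```

```text
clock: 11.18
position: [0.5012, 0.3084, 0.0835]
ee_rot: [[-0.949, -0.314, 0.0], [-0.314, 0.949, 0.0], [-0.0, 0.0, -1.0]]
wrist_force: [0.4, -0.4, -0.4]
finger_gap: 0.286
grasp_force: 69.4
clock: 11.42
position: [0.5012, 0.3084, 0.0834]
ee_rot: [[-0.949, -0.314, 0.0], [-0.314, 0.949, 0.0], [-0.0, 0.0, -1.0]]
wrist_force: [-4.3, -3.0, 9.3]
finger_gap: 0.283
grasp_force: 70.6
```

Contact at the expected height, so I release with a small opening and go up.

```bash
python3 -m creep '[{"tx":0,"ty":0,"tz":0,"roll":0,"gripper":0.1},{"tx":0,"ty":0,"tz":0,"roll":0,"gripper":0},{"tx":0,"ty":0,"tz":0,"roll":0,"gripper":0},{"tx":0,"ty":0,"tz":0,"roll":0,"gripper":0}]'
python3 -m creep '[{"tx":0,"ty":0,"tz":-0.02,"roll":0,"gripper":0},{"tx":0,"ty":0,"tz":-0.04,"roll":0,"gripper":0},{"tx":0,"ty":0,"tz":-0.08,"roll":0,"gripper":0},{"tx":0,"ty":0,"tz":-0.1,"roll":0,"gripper":0},{"tx":0,"ty":0,"tz":-0.1,"roll":0,"gripper":-0.5}]'
python3 - <<'E'
from seg import *
np.set_printoptions(precision=4,suppress=True)
s=get_state();p=np.array(s["position"]);R=np.array(s["ee_rot"]);print(R.T@(np.array([.5385,-.048,.26])-p)/.5)
E
```

```text
clock: 11.92
position: [0.5011, 0.3083, 0.0823]
ee_rot: [[-0.949, -0.314, -0.0], [-0.314, 0.949, -0.0], [0.0, -0.0, -1.0]]
wrist_force: [-0.5, 0.4, 0.4]
finger_gap: 0.501
grasp_force: 0.0
clock: 12.55
position: [0.501, 0.3082, 0.2547]
ee_rot: [[-0.949, -0.314, 0.0], [-0.314, 0.949, 0.0], [-0.0, 0.0, -1.0]]
wrist_force: [0.8, -0.5, -0.6]
finger_gap: 0.697
grasp_force: 0.0
[ 0.1527 -0.6998 -0.0108]
```

```bash
python3 -m creep '[{"tx":0.019,"ty":-0.087,"tz":0,"roll":0,"gripper":-0.5},{"tx":0.019,"ty":-0.087,"tz":0,"roll":0,"gripper":-0.5},{"tx":0.019,"ty":-0.087,"tz":0,"roll":0,"gripper":-0.5},{"tx":0.019,"ty":-0.087,"tz":0,"roll":0,"gripper":-0.5},{"tx":0,"ty":0,"tz":0,"roll":0,"gripper":-0.5}]'
python3 - <<'E'
from seg import *
np.set_printoptions(precision=4,suppress=True)
T=cam("top");S=cam("side")
def up(C,r):
    x,y,X,Y=r; return cv2.resize(cv2.cvtColor(C[0]["img"][y:Y,x:X],cv2.COLOR_RGB2BGR),(400,300),interpolation=cv2.INTER_CUBIC)
cv2.imwrite("pics/p2.png",np.vstack([np.hstack([up(S,(190,120,290,195)),up(S,(240,170,300,215))]),np.hstack([up(T,(130,150,230,225)),up(T,(230,160,290,205))])]))
for nm,hh,r in(("or",[(3,18)],(150,150,215,220)),("bl",[(100,125)],(180,170,208,215))):
    try:
        m=blob(T,r,hh);print(nm,m[0],m[2],[onz(T,q,.027)[:2] for q in cv2.boxPoints(m[2])])
    except Exception as e:print(nm,e)
E
```

```text
clock: 13.18
position: [0.5205, 0.1264, 0.2535]
ee_rot: [[-0.952, -0.307, 0.001], [-0.307, 0.952, -0.001], [-0.001, -0.001, -1.0]]
wrist_force: [-0.3, 1.1, 0.2]
finger_gap: 0.75
grasp_force: 0.0
or [175.8447 202.1242] ((175.75001525878906, 201.75), (23.400854110717773, 7.273237705230713), 71.56504821777344) [array([0.5241, 0.3332]), array([0.5336, 0.3042]), array([0.4384, 0.2716]), array([0.4291, 0.3004])]
bl [191.7241 194.5862] ((191.76416015625, 194.4245147705078), (22.115049362182617, 4.258177280426025), 74.05460357666016) [array([0.5551, 0.2572]), array([0.56  , 0.2399]), array([0.4683, 0.2134]), array([0.4636, 0.2306])]
```

View pics/p2.png

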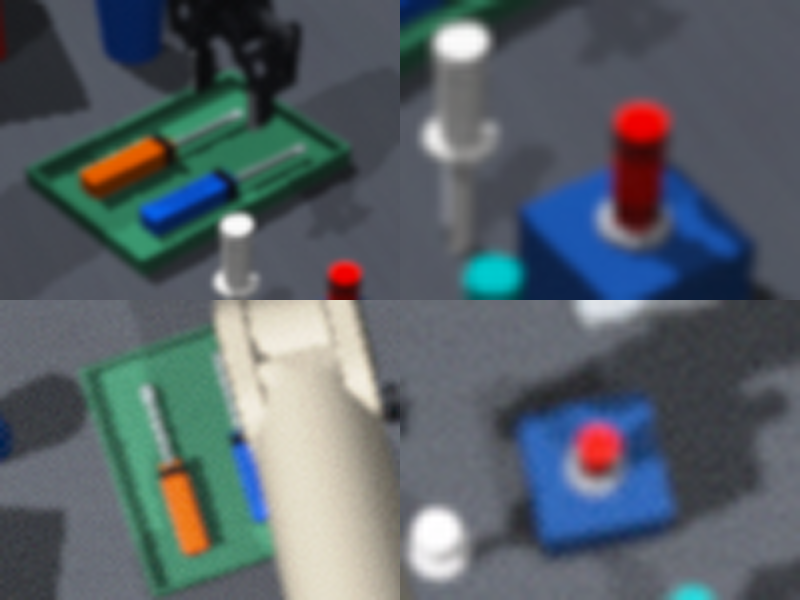

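Orange lies flat in the free half beside the blue one, parallel and blade the same way (top crop 180,500). The red probe's top disc is at side (276.2,188.6) and top (260,182).

```bash
python3 - <<'E'
from seg import *
np.set_printoptions(precision=4,suppress=True)
T=cam("top");S=cam("side")
print(tri(S,(276.15,188.6),T,(260,182.05)),onz(S,(276.15,188.6),.147),onz(T,(260,182.05),.147))
s=get_state();p=np.array(s["position"]);R=np.array(s["ee_rot"]);q=tri(S,(276.15,188.6),T,(260,182.05))[0]
print(p,R.T@(np.array([q[0],q[1],.234])-p)/.5)
E
```

```text
(array([ 0.5401, -0.0512,  0.1437]), np.float64(0.007471072503757915)) [ 0.5422 -0.0549  0.147 ] [ 0.5357 -0.0499  0.147 ]
[0.5196 0.1325 0.2527] [ 0.0772 -0.3616  0.0372]
```

```bash
python3 -m creep '[{"tx":0.019,"ty":-0.091,"tz":0,"roll":0,"gripper":-0.6},{"tx":0.019,"ty":-0.091,"tz":0,"roll":0,"gripper":-0.6},{"tx":0.019,"ty":-0.091,"tz":0,"roll":0,"gripper":-0.6},{"tx":0.019,"ty":-0.091,"tz":0,"roll":0,"gripper":-0.6},{"tx":0,"ty":0,"tz":0,"roll":0,"gripper":-0.6}]'
python3 - <<'E'
from seg import *
np.set_printoptions(precision=4,suppress=True)
s=get_state();p=np.array(s["position"]);R=np.array(s["ee_rot"])
print(p,R.T@(np.array([.539,-.0525,.174])-p)/.5,s["finger_gap"])
E
```

```text
clock: 14.0
position: [0.541, -0.057, 0.2526]
ee_rot: [[-0.951, -0.31, 0.0], [-0.31, 0.951, -0.002], [0.0, -0.002, -1.0]]
wrist_force: [-0.0, 0.3, 0.5]
finger_gap: 0.796
grasp_force: 0.0
[ 0.541  -0.057   0.2526] [0.0009 0.01   0.1572] 0.7961447470502613
```

```bash
python3 -m creep '[{"tx":0.001,"ty":0.01,"tz":0.04,"roll":0,"gripper":-0.6},{"tx":0,"ty":0,"tz":0.05,"roll":0,"gripper":-0.6},{"tx":0,"ty":0,"tz":0.04,"roll":0,"gripper":-0.6},{"tx":0,"ty":0,"tz":0.026,"roll":0,"gripper":-0.6},{"tx":0,"ty":0,"tz":0,"roll":0,"gripper":-0.6}]'
python3 -m creep '[{"tx":0,"ty":0,"tz":0,"roll":0,"gripper":-0.2},{"tx":0,"ty":0,"tz":0,"roll":0,"gripper":0},{"tx":0,"ty":0,"tz":0,"roll":0,"gripper":0.2},{"tx":0,"ty":0,"tz":0,"roll":0,"gripper":0.3}]' 20
python3 -m creep '[{"tx":0,"ty":0,"tz":0,"roll":0,"gripper":0.4},{"tx":0,"ty":0,"tz":0,"roll":0,"gripper":0.5},{"tx":0,"ty":0,"tz":0,"roll":0,"gripper":0.6},{"tx":0,"ty":0,"tz":0,"roll":0,"gripper":1},{"tx":0,"ty":0,"tz":0,"roll":0,"gripper":1}]' 20
```

```text
clock: 14.62
position: [0.5385, -0.0478, 0.1736]
ee_rot: [[-0.949, -0.316, -0.002], [-0.316, 0.949, 0.0], [0.002, 0.001, -1.0]]
wrist_force: [-0.0, 0.6, 1.0]
finger_gap: 0.8
grasp_force: 0.0
clock: 15.12
position: [0.5389, -0.049, 0.1747]
ee_rot: [[-0.949, -0.314, 0.0], [-0.314, 0.949, 0.0], [-0.0, -0.0, -1.0]]
wrist_force: [0.1, 0.2, 0.1]
finger_gap: 0.349
grasp_force: 0.0
clock: 15.75
position: [0.5389, -0.049, 0.1745]
ee_rot: [[-0.949, -0.314, 0.0], [-0.314, 0.949, -0.0], [-0.0, -0.0, -1.0]]
wrist_force: [-0.4, -0.6, 2.2]
finger_gap: 0.276
grasp_force: 21.1
```

```bash
python3 -m creep '[{"tx":0,"ty":0,"tz":0,"roll":0,"gripper":1},{"tx":0,"ty":0,"tz":0,"roll":0,"gripper":1}]' 60
python3 -m creep '[{"tx":0,"ty":0,"tz":-0.02,"roll":0,"gripper":1},{"tx":0,"ty":0,"tz":-0.04,"roll":0,"gripper":1},{"tx":0,"ty":0,"tz":-0.05,"roll":0,"gripper":1},{"tx":0,"ty":0,"tz":-0.05,"roll":0,"gripper":1},{"tx":0,"ty":0,"tz":-0.05,"roll":0,"gripper":1}]'
python3 -m creep '[{"tx":0,"ty":0,"tz":-0.04,"roll":0,"gripper":1},{"tx":0,"ty":0,"tz":-0.01,"roll":0,"gripper":1},{"tx":0,"ty":0,"tz":0,"roll":0,"gripper":1}]'
python3 - <<'E'
from seg import *
np.set_printoptions(precision=4,suppress=True)
s=get_state();p=np.array(s["position"]);R=np.array(s["ee_rot"])
print(p,R.T@(np.array([.507,-.305,.304])-p)/.5,s["finger_gap"],s["wrist_force"],s["wrist_torque"])
E
```

```text
clock: 16.0
position: [0.5389, -0.049, 0.1746]
ee_rot: [[-0.949, -0.314, 0.0], [-0.314, 0.949, -0.0], [-0.0, -0.0, -1.0]]
wrist_force: [-1.1, -0.6, 4.2]
finger_gap: 0.264
grasp_force: 58.5
clock: 16.62
position: [0.5385, -0.0487, 0.2803]
ee_rot: [[-0.949, -0.315, -0.001], [-0.315, 0.949, 0.0], [0.001, 0.0, -1.0]]
wrist_force: [0.5, -0.5, -1.8]
finger_gap: 0.266
grasp_force: 58.9
clock: 17.0
position: [0.5387, -0.0488, 0.3041]
ee_rot: [[-0.949, -0.315, -0.0], [-0.315, 0.949, 0.0], [0.0, 0.0, -1.0]]
wrist_force: [-0.0, 0.8, -1.9]
finger_gap: 0.262
grasp_force: 58.9
[ 0.5387 -0.0488  0.3041] [ 0.2214 -0.4665  0.0001] 0.2617015407766354 [-0.0297  0.7943 -1.8633] [ 0.0026 -0.0384 -0.0259]
```

```bash
python3 -m creep '[{"tx":0.036,"ty":-0.077,"tz":0,"roll":0,"gripper":1},{"tx":0.036,"ty":-0.077,"tz":0,"roll":0,"gripper":1},{"tx":0.036,"ty":-0.077,"tz":0,"roll":0,"gripper":1}]'
python3 -m creep '[{"tx":0.036,"ty":-0.077,"tz":0,"roll":0,"gripper":1},{"tx":0.036,"ty":-0.077,"tz":0,"roll":0,"gripper":1},{"tx":0.036,"ty":-0.077,"tz":0,"roll":0,"gripper":1},{"tx":0,"ty":0,"tz":0,"roll":0,"gripper":1},{"tx":0,"ty":0,"tz":0,"roll":0,"gripper":1}]'
python3 - <<'E'
from seg import *
np.set_printoptions(precision=4,suppress=True)
s=get_state();p=np.array(s["position"]);R=np.array(s["ee_rot"])
print(p,R.T@(np.array([.5068,-.302,.304])-p)/.5,s["joint_pos"][-1])
S=cam("side");T=cam("top");print(mark_of("side","probe_tip")[:3],mark_of("side","probe")[:3],mark_of("side","guide")[:2])
a,b=[cv2.resize(c[0]["img"][y:y+75,x:x+100],(400,300),interpolation=2) if k else cv2.resize(c[0]["img"][y:y+75,x:x+50],(400,600),interpolation=2) for k,c,x,y in((0,S,282,205),(1,T,272,150))]
b=np.vstack([b,np.zeros_like(b)])
cv2.imwrite("pics/i1.png",cv2.cvtColor(np.hstack([a,b]),cv2.COLOR_RGB2BGR))
E
```

```text
clock: 17.38
position: [0.5232, -0.1765, 0.3031]
ee_rot: [[-0.949, -0.315, -0.002], [-0.315, 0.949, 0.0], [0.002, 0.001, -1.0]]
wrist_force: [0.6, -0.6, -1.7]
finger_gap: 0.266
grasp_force: 59.1
clock: 18.0
position: [0.5088, -0.3016, 0.3032]
ee_rot: [[-0.949, -0.314, -0.002], [-0.314, 0.949, 0.001], [0.001, 0.002, -1.0]]
wrist_force: [-0.0, 0.3, -2.0]
finger_gap: 0.266
grasp_force: 59.2
[ 0.5088 -0.3016  0.3032] [ 0.0041  0.0005 -0.0017] 143.45987840822727
[{'centre': [304.8, 253.4], 'confidence': 0.66}, {'centre': [256.2, 242.9], 'confidence': 0.47}, {'centre': [252.0, 206.4], 'confidence': 0.45}] [{'centre': [308.1, 236.9], 'confidence': 0.8}, {'centre': [254.5, 229.6], 'confidence': 0.53}, {'centre': [248.3, 188.4], 'confidence': 0.47}] [{'centre': [305.0, 265.7], 'confidence': 0.9}]
```

View pics/i1.png

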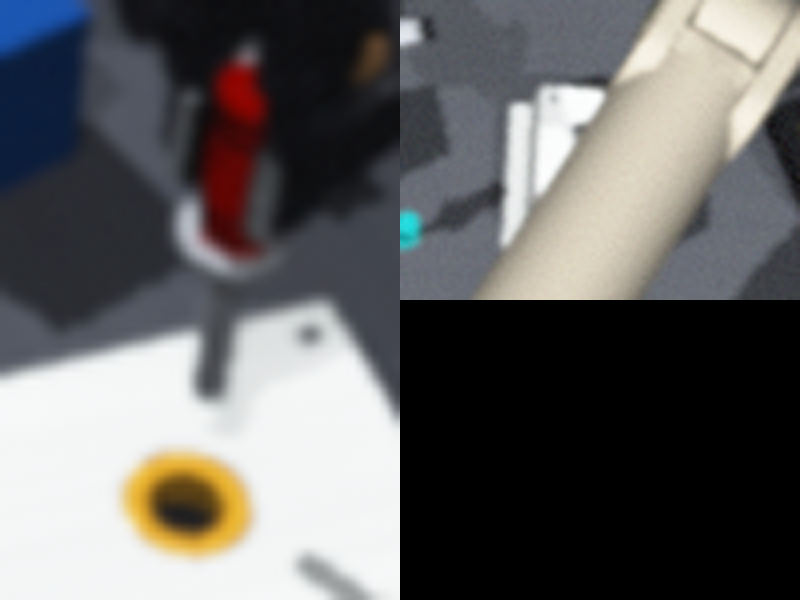

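The rod hangs above the plate with its tip at about side pixel (307.7,252.7), and the bore centre is at (304.9,267.5). The top view is blocked by the arm. I work out the offset from the side view, with height from the kinematics.

```bash
python3 - <<'E'
from seg import *
np.set_printoptions(precision=4,suppress=True)
S=cam("side");s=get_state();p=np.array(s["position"]);R=np.array(s["ee_rot"]);print(p,R[:,2])
zt=p[2]-.1746+.012
t=onz(S,(307.69,252.7),zt);f=onz(S,(310.1,233.8),zt+.07);g=onz(S,(304.94,267.5),.09)
print("tip",t,"flange",f,"guide",g,"tip-guide",t-g)
for z in(0,.07):print(proj(S,t+np.array([0,0,z])))
print("TCP pred",proj(S,[p[0],p[1],zt]),proj(S,[p[0],p[1],zt+.07]))
# darkness profile of rod per row: centroid column
im=cv2.cvtColor(S[0]["img"],cv2.COLOR_RGB2GRAY).astype(float)
for r in range(243,257):
    w=np.clip(200-im[r,298:318],0,None);print(r,np.round(im[r,300:316]).astype(int))
E
```

```text
[ 0.5094 -0.3012  0.3044] [ 0.0001  0.0003 -1.    ]
tip [ 0.5135 -0.3013  0.1418] flange [ 0.5119 -0.2999  0.2118] guide [ 0.5088 -0.3069  0.09  ] tip-guide [0.0046 0.0056 0.0518]
[307.69 252.7 ]
[310.9731 234.0213]
TCP pred [306.221  253.1425] [309.4295 234.4643]
243 [ 90  89  88  88  88  89  92  93  85  76  74  75  83  92  97 106]
244 [ 90  88  89  88  88  89  93  92  83  77  78  89 112 135 152 167]
245 [ 91  90  93  95 101 107 108  97  82  77  84 116 159 188 204 213]
246 [103 110 124 139 152 165 157 115  84  76  91 141 192 215 221 223]
247 [154 174 195 209 219 225 202 135  83  76  96 154 203 221 224 223]
248 [220 231 239 241 241 238 211 130  81  78 104 168 212 223 224 225]
249 [242 243 244 245 244 239 205 123  79  80 114 177 216 225 225 226]
250 [245 245 245 245 244 236 194 115  78  84 125 186 219 227 227 228]
251 [246 246 246 245 244 232 180 106  78  89 140 196 223 227 228 229]
252 [246 246 246 246 244 229 167  99  78  95 148 201 223 227 228 233]
253 [246 246 246 246 245 232 181 120 100 116 164 206 223 227 232 239]
254 [247 247 247 246 245 239 218 184 165 170 195 217 225 231 239 244]
255 [246 246 246 245 245 243 240 233 224 215 219 224 227 235 243 245]
256 [245 245 245 245 245 245 244 242 235 227 224 225 228 236 243 245]
```

```bash
python3 -m creep '[{"tx":0.004,"ty":-0.002,"tz":0.03,"roll":0,"gripper":1},{"tx":0.004,"ty":-0.002,"tz":0.03,"roll":0,"gripper":1},{"tx":0,"ty":0,"tz":0.012,"roll":0,"gripper":1},{"tx":0,"ty":0,"tz":0,"roll":0,"gripper":1},{"tx":0,"ty":0,"tz":0,"roll":0,"gripper":1}]'
python3 - <<'E'
from seg import *
np.set_printoptions(precision=4,suppress=True)
s=get_state();p=np.array(s["position"]);print(p)
ims=[];S=None
for i in range(6):
    S=cam("side");ims.append(S[0]["img"].astype(float))
m=np.mean(ims,0);zt=p[2]-.1746+.012
np.save("avg1.npy",m)
print("TCP pred tip",proj(S,[p[0],p[1],zt]),"zt",zt)
g=m.mean(2)
for r in range(244,276):print(r,np.round(g[r,296:320]).astype(int))
a=cv2.resize(m[215:285,280:340].astype(np.uint8),(600,700)[:2] if 0 else (510,595),interpolation=2)
cv2.imwrite("pics/i2.png",cv2.cvtColor(a,cv2.COLOR_RGB2BGR))
E
```

```text
clock: 18.92
position: [0.506, -0.3054, 0.2688]
ee_rot: [[-0.949, -0.314, 0.0], [-0.314, 0.949, -0.0], [-0.0, -0.0, -1.0]]
wrist_force: [0.2, -0.5, -1.4]
finger_gap: 0.263
grasp_force: 59.3
[ 0.506  -0.3054  0.2688]
TCP pred tip [304.3408 263.5487] zt 0.10617030262616285
244 [ 86  89  90  90  90 104 147 181 165 106  50  30  28  33  46  63  71  58
  36  35  74 133 181 201]
245 [ 90  90  91  91  91 102 140 176 175 133  74  39  29  33  44  59  67  60
  48  65 125 180 203 197]
246 [ 90  91  94  98 103 115 142 170 182 166 121  71  43  36  39  50  60  64
  67  97 161 203 202 168]
247 [104 113 125 139 152 171 184 177 173 178 162 121  82  63  58  59  66  76
  86 119 176 211 207 176]
248 [160 180 196 207 217 228 230 208 172 165 170 156 124  96  87  84  87  95
 109 146 192 217 218 206]
249 [224 233 238 240 240 242 241 232 203 166 150 148 134 112 102 101 105 119
 145 183 213 223 224 223]
250 [241 243 244 244 244 244 244 242 232 200 143 106  99  97 100 114 134 161
 190 212 223 226 226 226]
251 [244 244 245 245 245 244 244 244 240 220 151  85  69  81 113 155 184 203
 217 223 225 226 225 225]
252 
[... 1767 characters left out ...]
 128  85  50  35  32  32  34  38  49  68  94 121 152 194
 230 241 244 243 243 243]
270 [242 236 213 174 146 117  83  59  47  43  42  48  59  71  84  99 127 174
 222 239 242 243 243 242]
271 [243 241 228 195 164 146 126 106  91  82  80  93 105 103  95  96 113 149
 197 230 239 242 243 243]
272 [243 243 237 219 192 173 160 148 138 129 127 138 148 142 129 125 130 142
 167 200 225 235 241 244]
273 [244 243 242 236 225 210 192 180 173 166 162 167 174 180 186 189 178 159
 154 163 180 208 233 241]
274 [244 244 243 242 240 236 227 218 214 205 198 204 213 221 231 235 225 192
 163 153 154 172 203 226]
275 [244 244 243 243 243 242 241 240 239 235 232 235 239 241 242 243 239 226
 194 168 157 154 163 179]
```

View pics/i2.png

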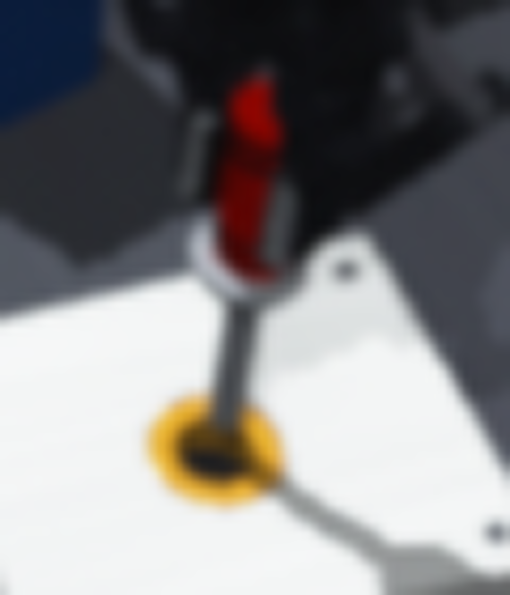

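```bash
python3 - <<'E'
from seg import *
np.set_printoptions(precision=4,suppress=True)
S=cam("side");p=np.array(get_state()["position"])
t=onz(S,(306.0,263.2),.1062);g=onz(S,(304.9,267.35),.09);print(p,t,g,"tip-guide mm",(t-g)*1e3)
print("per px",(onz(S,(307,263.2),.1062)-t)*1e3,(onz(S,(306,264.2),.1062)-t)*1e3,"per mm z",onz(S,(306,263.2),.1072)*1e3-t*1e3)
# top: re-measure guide and probe offset as consistency
print("tip-TCP mm",(t-p)*1e3)
E
```

```text
[ 0.5059 -0.3053  0.2686] [ 0.5105 -0.306   0.1062] [ 0.509  -0.3065  0.09  ] tip-guide mm [ 1.4747  0.4277 16.2   ]
per px [ 2.3847 -0.9674  0.    ] [-1.5386 -2.8026 -0.    ] per mm z [-0.472  -0.6347  1.    ]
tip-TCP mm [   4.5893   -0.718  -162.399 ]
```

The tip sits over the bore at about (306.0,263.2), with the ring centre at (304.9,267.4), so it is within about 1.5 mm. After a small correction I lower it slowly.

```bash
python3 -m creep '[{"tx":0.002,"ty":0.001,"tz":0,"roll":0,"gripper":1},{"tx":0,"ty":0,"tz":0.01,"roll":0,"gripper":1},{"tx":0,"ty":0,"tz":0.01,"roll":0,"gripper":1},{"tx":0,"ty":0,"tz":0.01,"roll":0,"gripper":1},{"tx":0,"ty":0,"tz":0.01,"roll":0,"gripper":1}]'
python3 -m creep '[{"tx":0,"ty":0,"tz":0.012,"roll":0,"gripper":1},{"tx":0,"ty":0,"tz":0.012,"roll":0,"gripper":1},{"tx":0,"ty":0,"tz":0.012,"roll":0,"gripper":1},{"tx":0,"ty":0,"tz":0.012,"roll":0,"gripper":1},{"tx":0,"ty":0,"tz":0.012,"roll":0,"gripper":1}]'
python3 -m creep '[{"tx":0,"ty":0,"tz":0.012,"roll":0,"gripper":1},{"tx":0,"ty":0,"tz":0,"roll":0,"gripper":1},{"tx":0,"ty":0,"tz":0,"roll":0,"gripper":1}]'
python3 - <<'E'
from seg import *
np.set_printoptions(precision=4,suppress=True)
p=np.array(get_state()["position"]);zt=p[2]-.1746+.012
m=np.mean([cam("side")[0]["img"].astype(float) for i in range(6)],0);S=cam("side")
f=[p[0]+.0046,p[1]-.0007,zt+.07]
print(p,"depth below mouth",(.09-zt)*1e3,"pred flange",proj(S,f),mark_of("side","probe")[:1])
a=cv2.resize(m[225:285,280:340].astype(np.uint8),(590,590),interpolation=2)
cv2.imwrite("pics/i3.png",cv2.cvtColor(a,cv2.COLOR_RGB2BGR))
E
```

```text
clock: 19.9
position: [0.5046, -0.3051, 0.2479]
ee_rot: [[-0.949, -0.314, -0.0], [-0.314, 0.949, 0.0], [0.0, 0.0, -1.0]]
wrist_force: [-0.4, -1.4, -1.4]
finger_gap: 0.262
grasp_force: 59.3
clock: 20.52
position: [0.5047, -0.3051, 0.218]
ee_rot: [[-0.949, -0.314, -0.0], [-0.314, 0.949, -0.0], [0.0, 0.0, -1.0]]
wrist_force: [0.4, 0.2, -1.4]
finger_gap: 0.269
grasp_force: 59.3
clock: 20.9
position: [0.5047, -0.3052, 0.2125]
ee_rot: [[-0.949, -0.314, 0.0], [-0.314, 0.949, -0.0], [-0.0, -0.0, -1.0]]
wrist_force: [-0.4, -0.8, -1.7]
finger_gap: 0.264
grasp_force: 59.3
[ 0.5047 -0.3052  0.2125] depth below mouth 40.05341341838632 pred flange [306.1769 259.9565] [{'centre': [306.8, 260.5], 'confidence': 0.64}]
```

View pics/i3.png

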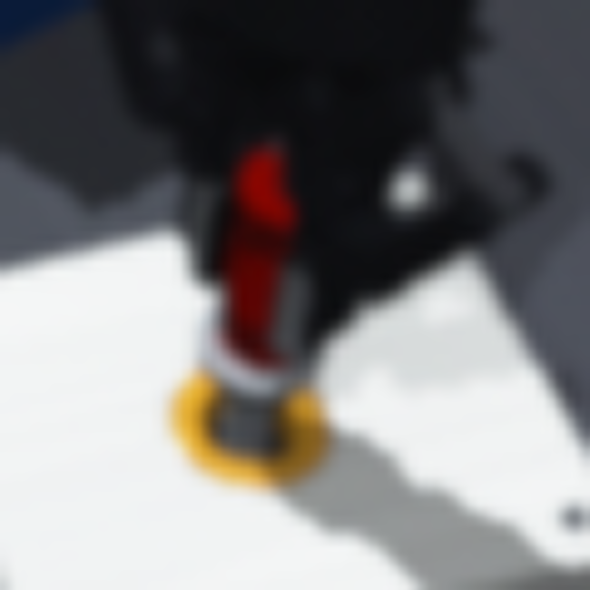

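In the picture the rod goes down the middle of the bore: rod centre at crop x≈250, ring 170–328. The flange is clear of the mouth, and its seen position (306.8,260.5) matches the predicted one (306.2,260.0). The tip is about 40 mm below the mouth, so I hand in.

```bash
python3 -c "
from workcell import *
print(finish_job())"
```

```text
the job is handed in; nothing more can be done
None
```

I handed the job in at about 21 s of the 66 s; no verdict came back. The orange screwdriver lies flat and released in the tray's free half, parallel to the blue one, and the probe hangs in the grip, centred in the guide to within about 1–2 mm by the side camera, tip about 40 mm below the mouth; a rougher top-view estimate put it up to 3–4 mm off.

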